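# Seat both scanner batteries in the desk charger

### The job

The two battery packs of the handheld scanners have only been laid in the two-bay charger on the desk. With the fingertips press each pack down hard on its sprung bed and, while it is held down, slide it away from you under the retaining lips and the steel leaf spring until it is fully home against the back of its bay. Do not pick the packs up or tip them out of their bays, and leave the small things round the charger where they are.

Things in the scene. Friction and masses are not known exactly. Their poses are not given: they have to be found in the camera images.
- charger: Fixed grey two-bay battery charger, 212 x 144 mm, 47 mm high. Origin on the desk under the middle of the bays; x runs along the bays from the open front (robot's side, x = -100 mm) to the back block (from x = 80 mm), y left, z up. Bay centre lines at y = -34 and +34 mm, each bay 62 mm wide between walls 34 mm high. Front sill 25 mm high.
- right_mouth (a point): Point on the centre line of the right bay (y = -34 mm) at x = 40 mm, z = 38.5 mm: front of the two fixed retaining lips, level with their underside. They overhang the bay's sides by 10 mm each from here to the back (x = 80 mm); tops at 43.5 mm. A pack on the free bed stands 3.5 mm too high to pass; pressed down 4 mm or more it passes.
- right_stop (a point): Back of the right bay at x = 80 mm (y = -34 mm, z = 38.5 mm), the upright face that a pack's nose meets when fully home.
- right_bed (a joint): Sprung floor of the right bay, slippery (friction about 0.25), 168 x 58 mm. 0 = free, top at z = 22 mm; 0.006 m = bottomed, top at z = 16 mm. Stays level; pushes up with 7 N when free, 13 N when bottomed, so about 15 N at the fingertips bottoms it. It springs up again, so keep pressing while sliding.
- right_leaf (a joint): Steel leaf spring, 26 mm wide, between the lips of the right bay, reaching forward from the back block. 0 = at rest: lowest point at x = 45 mm, z = 34 mm, front end turned up to x = 27 mm, z = 44 mm; about 0.1 rad with a pack beneath. The pack's nose lifts it; it then bears on the pack with 3 to 6 N.
- left_mouth (a point): Point on the centre line of the left bay (y = +34 mm) at x = 40 mm, z = 38.5 mm: front of the two fixed retaining lips, level with their underside. They overhang the bay's sides by 10 mm each from here to the back (x = 80 mm); tops at 43.5 mm. A pack on the free bed stands 3.5 mm too high to pass; pressed down 4 mm or more it passes.
- left_stop (a point): Back of the left bay at x = 80 mm (y = +34 mm, z = 38.5 mm), the upright face that a pack's nose meets when fully home.
- left_bed (a joint): Sprung floor of the left bay, slippery (friction about 0.25), 168 x 58 mm. 0 = free, top at z = 22 mm; 0.006 m = bottomed, top at z = 16 mm. Stays level; pushes up with 7 N when free, 13 N when bottomed, so about 15 N at the fingertips bottoms it. It springs up again, so keep pressing while sliding.
- left_leaf (a joint): Steel leaf spring, 26 mm wide, between the lips of the left bay, reaching forward from the back block. 0 = at rest: lowest point at x = 45 mm, z = 34 mm, front end turned up to x = 27 mm, z = 44 mm; about 0.1 rad with a pack beneath. The pack's nose lifts it; it then bears on the pack with 3 to 6 N.
- slim_pack: Loose flat black battery pack, 100 x 58 x 20 mm, about 0.14 kg, on the bed of either bay, nose 16 to 30 mm short of the lips. Origin under its centre, x towards the nose (back of the bay). A thumb rib 44 mm wide, 6 mm high is at x = -16 to -10 mm; behind it (x = -50 to -16 mm) is the flat thumb area. Fingertips press there and push on the rib's rear face. Home: origin at charger x = 30 mm.
- deep_pack: Loose black battery pack like the slim one (100 x 58 mm, nose 20 mm thick, same origin and axes), but its rear 40 mm (x = -50 to -10 mm) is a hump 34 mm high; 0.2 kg. The rib (x = -16 to -10 mm, 6 mm high, 44 mm wide) stands on the hump, the flat thumb area behind it. It lies in the other bay. Home: origin at charger x = 30 mm.
- slim_pack_nose (a point): Middle of the slim pack's top front edge, 50 mm ahead of its origin, 20 mm above its underside. Home: x = 80 mm in the charger's frame, about 38 mm high.
- deep_pack_nose (a point): The same point of the deep pack, 50 mm ahead of its origin, 20 mm above its underside.
- slim_pack_press (a point): Middle of the slim pack's thumb area, on its surface, 29 mm behind the origin, 20 mm above the underside, 13 mm behind the rib's rear face.
- deep_pack_press (a point): Middle of the deep pack's thumb area, on top of the hump, 29 mm behind the origin, 34 mm above the underside, 13 mm behind the rib's rear face.
- mint_tin: Bystander: small green and white tin, 47 x 64 x 18 mm, on the desk left of the charger. Origin under its centre.
- eraser: Bystander: eraser 23 x 46 x 13 mm, on the desk mat (3 mm thick) right of the charger. Origin under its centre.
- usb_stick: Bystander: memory stick 18 x 52 x 9 mm, on the desk in front of the charger. Origin under its centre.
- sticky_pink: Bystander: pad of sticky notes 69 x 69 x 13 mm, on the desk mat (3 mm thick) front right of the charger. Origin under its centre.

How it is judged:
By the outcome, as a careful person would: the job done as asked, in the order asked, and still so for the second after the job is handed in, with the robot touching nothing.
It also fails if it takes over 45 s, if anything falls off the work surface, if the arm or the gripper's body presses on something with over 40 N, if the wrist force passes 120 N, or if a joint passes its speed limit or range.

### The arm

A 7-joint arm with a two-finger parallel gripper is mounted at the origin on a cart in front of the work surface, level with it; the furniture and walls round the work are solid. World frame = base frame: x ahead of the robot, y to its left, z up, the work surface at z = 0. Lengths are in m, angles in rad, forces in N, time in s.
With the tool pointing down it reaches from about 0.35 to 0.9 m from the base axis. Payload 19.9 kg.
Tool frame: the origin (TCP) lies at the very end of the fingers, on their centre line; the grasp point (between the pads) lies 19 mm behind it (env.grip_depth is the distance from the TCP to the grasp point, in m); z points along the fingers, y is the line along which they close (so a half turn about z gives the same grasp; the last joint's range is limited). The gripper opens to 94 mm and grips with 3 to 60 N. Pads are 16 mm wide; open, the fingers measure 119 mm over their backs; the gripper's body (75 mm by 177 mm) begins 78 mm behind the grasp point.
Start: joints at [1.228, 0.417, -0.01, 1.614, 0.005, 1.111, -0.053], TCP at [0.186, -0.597, 0.205] pointing down, gripper open.
Joint ranges: [-2.81, 2.81], [-0.39, 2.02], [-1.27, 1.25], [0.06, 2.57], [-1.19, 4.33], [0.19, 2], [-2.82, 2.82]. Speed limits (rad/s): [1.89, 1.89, 2.39, 2.39, 3.01, 3.01, 3.01].

### API

Orientations are given as a rotation vector (axis times angle).
In Python, from rig import env, vision gives the robot as it stands. The module is installed in compiled form; this text tells all that it offers.
- The arm moves only by the shell command python3 -m creep 'ROWS' [OPENING] [FORCE]. ROWS is text: rows parted by semicolons, each of 6 numbers parted by spaces: the shift along the tool's x, y, z in m, then the turn, a rotation vector about the tool's x, y, z in rad. In form: x y z rx ry rz; .... A call has 1 to 12 rows; each row shifts and turns the commanded pose from where the row before left it, along the tool's axes as they then stand; what a row does not reach is not made up. A row lasts 1/12 s, in which the tool goes at most 41.7 mm and 7.16 degrees, less where a joint would pass 70% of its speed; a pose out of reach is approached as far as the arm can. A call is refused whole if a number of a shift passes 0.0417 or a number of a turn 0.125, either way. A call with a gripper value outside its range is refused whole. OPENING is the opening, from 0 (shut) to 1 (fully open), set as the call begins (- or left out, the last holds). The fingers move at their own pace and stop on an object; FORCE is the grip in N (left out, the last holds). Time passes only in rows, so rows that do not move let the fingers close. It gives the time, the measured TCP pose, the force, the opening and the grip force at its end, in the units of the state.
- env.read_state(): the state, without advancing time (a new reading comes with each control period).
- vision.snapshot(name): name is "side" or "top" or "wrist"; returns the picture (420x560x3 uint8, red, green, blue); there is no depth.
- vision.camera_params(name): a dict with "fx", "fy", "cx", "cy" (pixels), "R" (3x3) and "t" (3): a world point X has camera coordinates R X + t. Camera axes: x right, y down, z forward; pixel columns grow to the right and rows downward; lengths in m; the calibration is good to about 2 mm. A picture is of the moment at which its call begins: read the wrist's pose just before it. camera_params takes no time and is no camera call; for the wrist camera it gives the pose at the moment of the call.
- env.finish_job(): hands the job in; it is judged then, once.
The state is a dict: "clock": time; "q": joint angles; "qvel": joint speeds; "joint_torque": joint torques, N m; "eef_pos": TCP position; "tcp_rot": TCP orientation; "ft_force": force on the tool from outside, world axes, zero at the start; "wrist_torque": the same for the moment, N m; "opening": finger opening in m; "grip_force": force on a finger pad.
Only numpy, scipy, OpenCV 4.12 (cv2) and the standard library are available. Lean on these libraries where they do the work, as an engineer would, in place of code of your own. Each camera call takes 0.05 s, during which the arm holds its last target. There are 200 camera calls.

## Working session

There is one attempt and no reset: what is moved stays moved. The work goes in short steps, Python scripts to look and compute and a shell command to move; the robot and the scene stay as the last step left them, time stands still between calls to the robot, and variables do not carry over. Pictures are saved under pics/ and viewed, at most 10 in all, crops included, and the job is handed in when it is done.

```bash
mkdir -p pics
python3 - <<'E'
from rig import env, vision
import cv2,numpy as np
s=env.read_state()
print({k:np.round(v,3) for k,v in s.items()})
for n in("top","side"):
    im=vision.snapshot(n); cv2.imwrite(f"pics/{n}0.png",im[:,:,::-1])
    p=vision.camera_params(n); print(n,p['fx'],p['cx'],p['cy'],np.round(p['R'],3).tolist(),np.round(p['t'],3))
E
```

```text
{'clock': np.float64(0.0), 'q': array([ 1.228,  0.418, -0.01 ,  1.614,  0.005,  1.111, -0.053]), 'qvel': array([-0.001,  0.   ,  0.   ,  0.001, -0.001,  0.001,  0.   ]), 'joint_torque': array([ 1.0000e-03, -8.5125e+01,  6.3900e-01, -4.2599e+01, -4.9000e-02,
        1.9000e-02,  0.0000e+00]), 'eef_pos': array([ 0.186, -0.596,  0.205]), 'tcp_rot': array([-3.105, -0.472,  0.   ]), 'ft_force': array([-0.303,  0.36 ,  0.148]), 'wrist_torque': array([ 0.008, -0.023, -0.002]), 'grip_force': np.float64(0.0), 'opening': np.float64(0.094)}
top 463.63724558206513 282.3599596967191 213.1073278578859 [[0.026, -0.999, 0.024], [-0.985, -0.03, -0.172], [0.173, -0.02, -0.985]] [0.118 0.556 0.849]
side 467.08907481289657 279.910676488843 200.19456511035122 [[0.996, -0.088, 0.014], [-0.043, -0.614, -0.788], [0.078, 0.784, -0.616]] [-0.507  0.179  0.741]
```

View pics/top0.png

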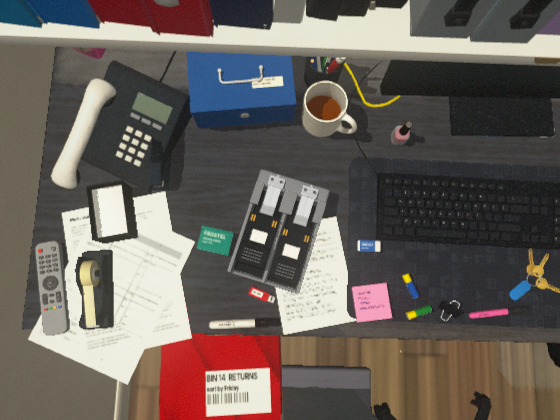

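View pics/side0.png

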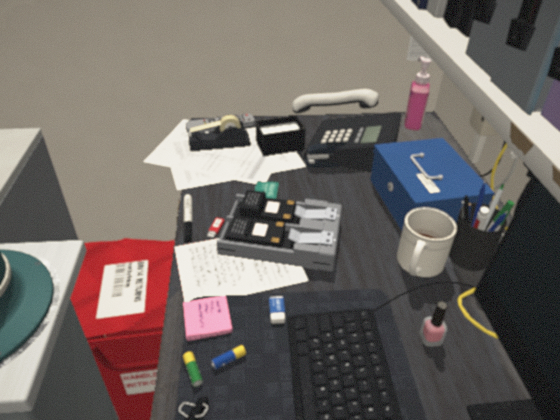

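The top view shows the charger around (279,230), turned by about 15°, with its back up at (290,180) and front at (265,275). The side view shows the hump at (262,203), so the deep pack seems to be in the left bay. I'll enlarge both views.

Run:
```python
import cv2,numpy as np
a=cv2.imread("pics/top0.png")[160:300,215:340]; b=cv2.imread("pics/side0.png")[175:280,210:350]
a=cv2.resize(a,None,fx=4,fy=4,interpolation=cv2.INTER_CUBIC)
cv2.imwrite("pics/topc.png",a)
cv2.imwrite("pics/sidec.png",cv2.resize(b,None,fx=5,fy=5,interpolation=cv2.INTER_CUBIC))
```

```text
(no output)
```

View pics/topc.png

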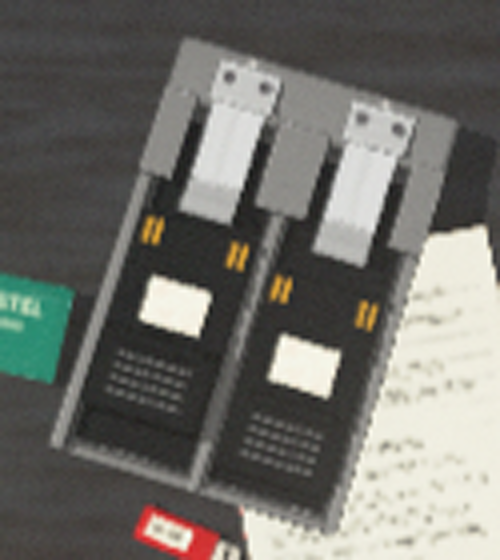

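View pics/sidec.png

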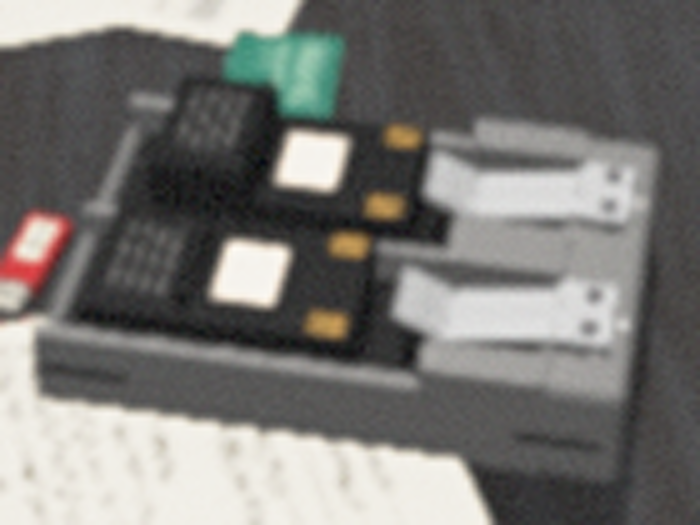

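The top crop shows the label centres at (176,305) and (305,366). The charger corners are at (183,38), (457,120), (57,445) and (337,527). The side crop shows the hump in the far (left) bay, so deep pack is left and slim is right, with labels at (312,160) and (250,273). Next I'll triangulate these points.

```bash
cat > h.py <<'E'
import cv2,numpy as np
from rig import env,vision
P={n:vision.camera_params(n) for n in("top","side")}
def K(p): return np.array([[p['fx'],0,p['cx']],[0,p['fy'],p['cy']],[0,0,1]])
def ray(p,uv):
    d=np.array(p['R']).T@np.linalg.inv(K(p))@[uv[0],uv[1],1]; return -np.array(p['R']).T@p['t'],d
def onz(p,uv,z):
    c,d=ray(p,uv); return c+d*(z-c[2])/d[2]
def tri(pa,a,pb,b):
    M=[K(p)@np.c_[p['R'],p['t']] for p in(pa,pb)]
    X=cv2.triangulatePoints(M[0],M[1],np.array(a,float).reshape(2,1),np.array(b,float).reshape(2,1))[:,0];return X[:3]/X[3]
def proj(p,X):
    x=K(p)@(np.array(p['R'])@X+p['t']); return x[:2]/x[2]
E
cat > m.py <<'E'
from h import *
T=lambda u,v:((u+.5)/4-.5+215,(v+.5)/4-.5+160)
S=lambda u,v:((u+.5)/5-.5+210,(v+.5)/5-.5+175)
def lab(f,x0,x1,y0,y1):
    im=cv2.imread(f)
    m=cv2.inRange(im,(150,170,180),(255,255,255)); o=np.zeros_like(m); o[y0:y1,x0:x1]=m[y0:y1,x0:x1]
    M=cv2.moments(o,True); return (M['m10']/M['m00'],M['m01']/M['m00']),M['m00']
pt=[lab("pics/top0.png",245,272,222,250),lab("pics/top0.png",277,304,238,264)]
ps=[lab("pics/side0.png",262,284,198,216),lab("pics/side0.png",248,272,219,240)]
print(pt,ps)
for a,b in zip(pt,ps): print("label",tri(P['top'],a[0],P['side'],b[0]).round(4))
for n,a,b in [("screwL1",(229,76),(613,172)),("screwR2",(399,130),(593,332)),("screwR1",(362,118),(594,296)),("backL",(183,38),(657,148)),("backR",(457,120),(632,398)),("frontR",(337,527),(38,335)),("contRr",(367,316),(326,324)),("contRl",(281,290),(349,245)),("contLr",(237,255),(384,206)),("contLl",(152,231),(403,136))]:
    X=tri(P['top'],T(*a),P['side'],S(*b)); print(n,X.round(4),(proj(P['top'],X)-T(*a)).round(1))
for n,a,z in [("bL",(183,38),.047),("bR",(457,120),.047),("fL",(57,445),.034),("fR",(337,527),.034)]: print(n,onz(P['top'],T(*a),z).round(4))
E
python3 m.py
```

```text
[((258.36206896551727, 236.10919540229884), 174.0), ((290.72777777777776, 251.12222222222223), 180.0)] [((271.95238095238096, 206.73809523809524), 126.0), ((259.66013071895424, 229.05882352941177), 153.0)]
label [0.508  0.1779 0.0453]
label [0.481  0.1152 0.0456]
screwL1 [0.6202 0.1553 0.0517] [ 0.  -0.3]
screwR2 [0.5976 0.0718 0.0486] [ 0.  -0.8]
screwR1 [0.602 0.09  0.049] [ 0.  -0.3]
backL [0.6416 0.1785 0.0434] [ 0.1 -0.7]
backR [0.6056 0.0429 0.0441] [ 0.1 -1.3]
frontR [0.4052 0.0976 0.0364] [-0.  -0.2]
contRr [0.5059 0.0857 0.0459] [ 0.  -0.5]
contRl [0.5175 0.1273 0.0458] [ 0.  -0.6]
contLr [0.5332 0.1489 0.0456] [ 0.  -0.3]
contLl [0.5441 0.1902 0.0456] [ 0.  -0.5]
bL [0.6393 0.1785 0.047 ]
bR [0.6023 0.0434 0.047 ]
fL [0.44   0.2323 0.034 ]
fR [0.4048 0.0975 0.034 ]
```

The charger yaw is about -15.3° and its origin about (0.516,0.1395). The label and contact heights read about 45.5 mm against the expected 42, which suggests a calibration bias of roughly 3 mm. I'll turn the tool to bay alignment and move above the charger for a close look.

```bash
python3 -m creep '0 -0.02 0 0 0 0.114; 0 -0.03 0 0 0 0.114; 0 -0.03 0 0 0 0.114; 0 -0.03 0 0 0 0.114; 0 -0.03 0 0 0 0.113; 0.01 -0.04 0 0 0 0; 0.01 -0.04 0 0 0 0; 0.01 -0.04 0 0 0 0; 0.01 -0.04 0 0 0 0; 0.01 -0.04 0 0 0 0; 0.01 -0.04 0 0 0 0; 0 -0.04 0 0 0 0' 0.2
```

```text
clock: 1.1
eef_pos: [0.3108, -0.2026, 0.2055]
tcp_rot: [3.113, -0.418, 0.001]
ft_force: [1.0, -0.8, -0.0]
opening: 0.0197
grip_force: 0.0
```

```bash
python3 -m creep '0.005 -0.04 0 0 0 0; 0.005 -0.04 0 0 0 0; 0.005 -0.04 0 0 0 0; 0.005 -0.04 0 0 0 0; 0.005 -0.04 0 0 0 0; 0.005 -0.04 0 0 0 0; 0 -0.04 0 0 0 0; 0 -0.03 0 0 0 0; 0 -0.02 0 0 0 0; 0 0 0 0 0 0; 0 0 0 0 0 0' 0.2
python3 - <<'E'
from h import *
s=env.read_state();p=vision.camera_params("wrist");im=vision.snapshot("wrist")
R=np.array(p['R']);print(s['eef_pos'],s['tcp_rot'],p['fx'],(-R.T@p['t']).round(4),R.round(3).tolist())
cv2.imwrite("pics/w1.png",im[:,:,::-1])
import pickle;pickle.dump((p,s),open("w1.pkl","wb"))
E
```

```text
clock: 2.02
eef_pos: [0.4254, 0.1067, 0.2051]
tcp_rot: [-3.114, 0.415, 0.002]
ft_force: [-0.8, -0.8, -0.2]
opening: 0.0185
grip_force: 0.0
[0.42543496 0.10665835 0.20513929] [-3.11371938e+00  4.15332334e-01  1.52615847e-03] 300.72868420588816 [0.5007 0.0858 0.3842] [[-0.263, -0.965, 0.001], [-0.93, 0.253, 0.266], [-0.257, 0.069, -0.964]]
```

View pics/w1.png

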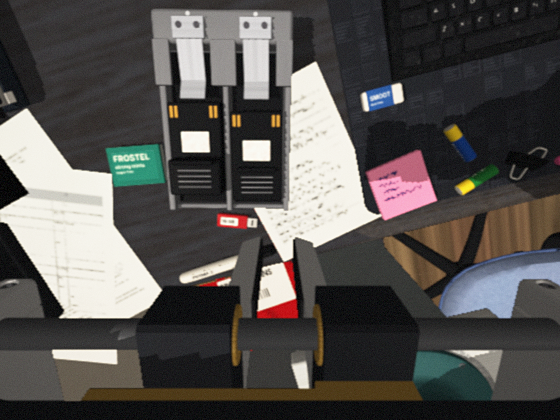

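The wrist view shows the charger at (152–292, 10–210), with the bays upright, so the yaw fits. The ribs show at about (195,160) and (257,170). I'll crop it to read the edges.

Run:
```python
import cv2
a=cv2.imread("pics/w1.png")[80:220,145:300]
cv2.imwrite("pics/w1c.png",cv2.convertScaleAbs(cv2.resize(a,None,fx=4,fy=4,interpolation=cv2.INTER_CUBIC),alpha=2.2,beta=15))
```

```text
(no output)
```

View pics/w1c.png

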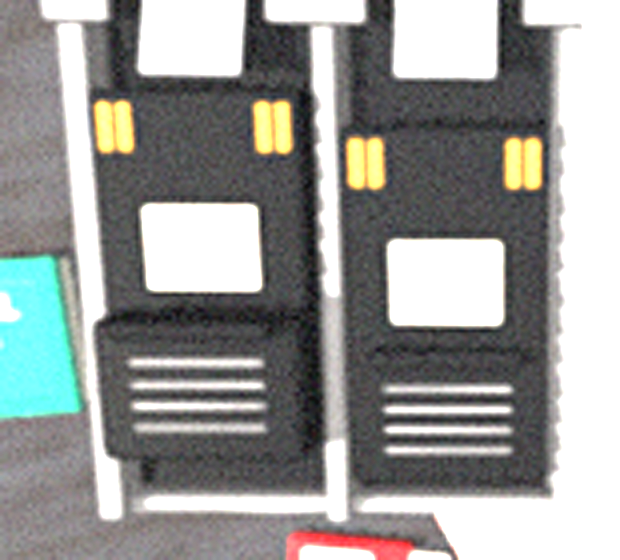

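The crop shows the noses at rows ~88 (left) and ~125 (right). The slim rib is at row ~352 and the slim rear at ~490, with the hump spanning rows 318–460. The lip fronts are at ~(210,22). I'll convert these to positions.

```bash
cat > m2.py <<'E'
from h import *
import pickle
p,s=pickle.load(open("w1.pkl","rb"))
W=lambda u,v:((u+.5)/4-.5+145,(v+.5)/4-.5+80)
O=np.array([.5158,.1395]);th=np.deg2rad(-15.3);c,si=np.cos(th),np.sin(th)
def loc(X): d=X[:2]-O; return np.array([c*d[0]+si*d[1],-si*d[0]+c*d[1],X[2]])
T=lambda u,v:((u+.5)/4-.5+215,(v+.5)/4-.5+160)
for n,a,z in [("Lnose",(208,89),.042),("Rnose",(452,125),.042),("Rrib",(455,352),.048),("Rrear",(450,490),.042),("RearL",(352,490),.042),("RearR",(550,490),.042),("humpfront",(210,318),.058),("humprear",(215,460),.056),("humpL",(105,400),.056),("humpR",(318,400),.056),("sillback L",(230,495),.025),("lipL",(300,20),.0435),("wallLtop",(70,30),.034),("wallLbot",(110,510),.034),("midtop",(322,40),.034),("midbot",(337,510),.034)]:
    print(n,loc(onz(p,W(*a),z)).round(4))
for n,a,b in [("contRr",(367,316),(523,163)),("contRl",(281,290),(365,163)),("contLr",(237,255),(273,127)),("contLl",(152,231),(114,127)),("labL",(176,305),(201,248)),("labR",(305,366),(446,282))]:
    X=tri(P['top'],T(*a),p,W(*b)); print(n,loc(X).round(4), loc(onz(p,W(*b),.042)).round(4))
E
python3 m2.py
```

```text
Lnose [0.024  0.0304 0.042 ]
Rnose [ 0.0149 -0.035   0.042 ]
Rrib [-0.0458 -0.0352  0.048 ]
Rrear [-0.0871 -0.0328  0.042 ]
RearL [-0.0871 -0.004   0.042 ]
RearR [-0.0871 -0.0621  0.042 ]
humpfront [-0.0354  0.0299  0.058 ]
humprear [-0.075   0.0318  0.056 ]
humpL [-0.0581  0.061   0.056 ]
humpR [-0.058   0.0022  0.056 ]
sillback L [-0.0931  0.0362  0.025 ]
lipL [0.0411 0.0046 0.0435]
wallLtop [0.0397 0.0689 0.034 ]
wallLbot [-0.0955  0.0704  0.034 ]
midtop [0.0372 0.0005 0.034 ]
midbot [-0.0954  0.0019  0.034 ]
contRr [ 0.0049 -0.0548  0.0373] [ 0.005  -0.0542  0.042 ]
contRl [ 0.0045 -0.0114  0.0408] [ 0.005  -0.0111  0.042 ]
contLr [0.0144 0.0137 0.0414] [0.0143 0.0135 0.042 ]
contLl [0.0138 0.0566 0.0415] [0.0142 0.0566 0.042 ]
labL [-0.0178  0.0345  0.0446] [-0.0178  0.0353  0.042 ]
labR [-0.0274 -0.033   0.0401] [-0.027  -0.0326  0.042 ]
```

The measurements agree within 1–2 mm:

| Pack | Nose x (mm) | Origin x (mm) | Press x (mm) | Bay |
|---|---|---|---|---|
| slim | 14.5 | -35.5 | -64.5 | right |
| deep | 24 | -26 | -55 | left |

I'll start with the slim pack.

```bash
python3 -m creep '0.014 -0.0215 0.02 0 0 0; 0 0 0.035 0 0 0; 0 0 0.035 0 0 0; 0 0 0.035 0 0 0; 0 0 0.015 0 0 0; 0 0 0 0 0 0; 0 0 0 0 0 0; 0 0 0 0 0 0'
cat > st.py <<'E'
from m2 import loc
from h import *
s=env.read_state(); print("local",loc(s['eef_pos']).round(4),"F",s['ft_force'].round(1),"t",s['clock'])
E
python3 st.py | tail -1
```

```text
clock: 2.73
eef_pos: [0.4456, 0.1226, 0.0667]
tcp_rot: [-3.113, 0.42, -0.002]
ft_force: [0.1, 0.9, -0.0]
opening: 0.0186
grip_force: 0.0
local [-0.0633 -0.0348  0.0667] F [ 0.1  0.9 -0. ] t 2.7333
```

```bash
python3 -m creep '-0.001 0 0.01 0 0 0; 0 -0.001 0.01 0 0 0; 0 0 0.004 0 0 0; 0 0 0.002 0 0 0; 0 0 0.002 0 0 0; 0 0 0 0 0 0; 0 0 0 0 0 0'; python3 st.py|tail -1
```

```text
clock: 3.32
eef_pos: [0.4443, 0.1241, 0.0375]
tcp_rot: [3.113, -0.418, 0.0]
ft_force: [-2.0, -1.8, 10.2]
opening: 0.0188
grip_force: 4.9
local [-0.0649 -0.0337  0.0375] F [-2.  -1.8 10.2] t 3.3167
```

```bash
python3 -m creep '0 0 0.002 0 0 0; 0 0 0.0015 0 0 0; 0 0 0 0 0 0; 0 0 0 0 0 0'; python3 st.py|tail -1
```

```text
clock: 3.65
eef_pos: [0.4443, 0.1243, 0.035]
tcp_rot: [3.113, -0.418, 0.001]
ft_force: [-12.3, -4.1, 40.7]
opening: 0.0189
grip_force: 20.4
local [-0.065  -0.0335  0.035 ] F [-12.3  -4.1  40.7] t 3.65
```

```bash
python3 -m creep '0.001 0 -0.001 0 0 0; 0.004 0 0 0 0 0; 0.005 0 0 0 0 0; 0.005 0 0 0 0 0; 0.005 0 0 0 0 0; 0.005 0 0 0 0 0; 0.005 0 0 0 0 0; 0.005 0 0 0 0 0; 0 0 0 0 0 0'; python3 st.py|tail -1
```

```text
clock: 4.4
eef_pos: [0.478, 0.1161, 0.0359]
tcp_rot: [-3.113, 0.417, 0.0]
ft_force: [-11.8, 2.9, 33.2]
opening: 0.0184
grip_force: 16.7
local [-0.0303 -0.0326  0.0359] F [-11.8   2.9  33.2] t 4.4
```

```bash
python3 -m creep '0.005 0.0003 0 0 0 0; 0.005 0.0003 0 0 0 0; 0.005 0 0 0 0 0; 0.005 0 0 0 0 0; 0.004 0 0 0 0 0; 0.003 0 0 0 0 0; 0 0 0 0 0 0'; python3 st.py|tail -1
```

```text
clock: 4.98
eef_pos: [0.5039, 0.1085, 0.036]
tcp_rot: [-3.113, 0.417, 0.0]
ft_force: [-11.3, 2.1, 32.4]
opening: 0.0187
grip_force: 16.2
local [-0.0033 -0.033   0.036 ] F [-11.3   2.1  32.4] t 4.9833
```

Run:
```python
from h import *
im=vision.snapshot("wrist")[:,:,::-1]; cv2.imwrite("pics/w2.png",im)
a=cv2.resize(im[0:300,120:340],None,fx=2,fy=2);b=cv2.resize(vision.snapshot("side")[170:290,200:360,::-1],None,fx=2,fy=2)
o=np.zeros((600,780,3),np.uint8);o[:600,:440]=a;o[:240,450:770]=b
cv2.imwrite("pics/c2.png",cv2.convertScaleAbs(o,alpha=1.8,beta=10))
```

```text
(no output)
```

View pics/c2.png

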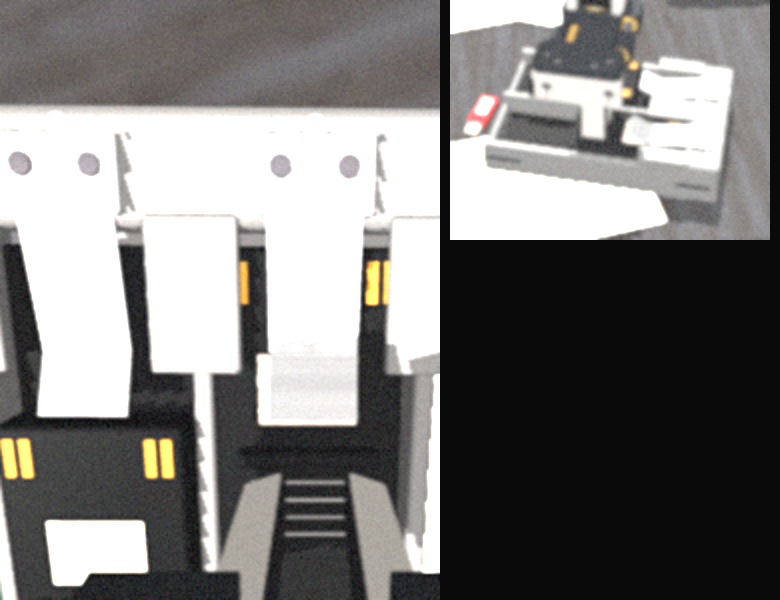

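The slim pack is under the lips and leaf, with its nose edge at about row 245, close to the stop at about row 232. The fingertips are still short of the rib, at row 450. I'll keep pushing until the rib is met and the pack is home.

```bash
python3 -m creep '0.003 0 0 0 0 0; 0.003 0 0 0 0 0; 0.002 0 0 0 0 0; 0.002 0 0 0 0 0; 0 0 0 0 0 0'; python3 st.py|tail -1
```

```text
clock: 5.5
eef_pos: [0.5089, 0.1071, 0.0357]
tcp_rot: [3.113, -0.414, -0.012]
ft_force: [-43.8, 8.0, 61.6]
opening: 0.0188
grip_force: 30.9
local [ 0.0019 -0.033   0.0357] F [-43.8   8.   61.6] t 5.5
```

It is home: there is a 44 N reaction and travel matches the expected value. I'll lift straight up, keeping the forward bias, then check.

```bash
python3 -m creep '0 0 -0.003 0 0 0; 0 0 -0.003 0 0 0; 0 0 -0.004 0 0 0; -0.004 0 -0.01 0 0 0; -0.01 0 -0.02 0 0 0; -0.03 0 -0.035 0 0 0; -0.03 0 -0.035 0 0 0;0 0 0 0 0 0;0 0 0 0 0 0'; python3 st.py|tail -1
python3 - <<'E'
from h import *
import pickle
s=env.read_state();p=vision.camera_params("wrist");im=vision.snapshot("wrist")[:,:,::-1]; cv2.imwrite("pics/w3.png",im); pickle.dump((p,s),open("w3.pkl","wb"))
cv2.imwrite("pics/c3.png",cv2.convertScaleAbs(cv2.resize(im[0:270,120:340],None,fx=2.2,fy=2.2,interpolation=cv2.INTER_CUBIC),alpha=2,beta=10))
E
```

```text
clock: 6.25
eef_pos: [0.4481, 0.1229, 0.1402]
tcp_rot: [3.114, -0.417, 0.007]
ft_force: [-0.4, -0.2, -1.0]
opening: 0.0187
grip_force: 0.0
local [-0.0609 -0.0339  0.1402] F [-0.4 -0.2 -1. ] t 6.25
```

View pics/c3.png

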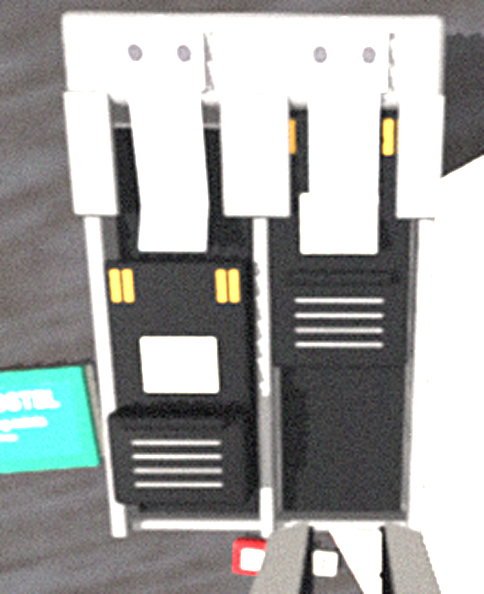

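The slim pack sits under its lips and stays there. Its contacts are at row ~135, rib at ~277 and rear at ~366. I'll put numbers to that.

Run:
```python
from m2 import *
p,s=pickle.load(open("w3.pkl","rb"))
W=lambda u,v:((u+.5)/2.2-.5+120,(v+.5)/2.2-.5)
print("----")
for n,a,z in [("rear",(340,366),.038),("rib",(340,277),.0445),("contR",(389,136),.038),("nose",(297,110),.038),("deepcont",(122,286),.042),("deepcont2",(228,286),.042),("Lnose",(180,262),.042),("liptip",(255,215),.0435),("humprear",(180,503),.056),("blockface",(215,98),.045)]: print(n,loc(onz(p,W(*a),z)).round(4))
print(loc(s['eef_pos']))
```

```text
Lnose [0.024  0.0304 0.042 ]
Rnose [ 0.0149 -0.035   0.042 ]
Rrib [-0.0458 -0.0352  0.048 ]
Rrear [-0.0871 -0.0328  0.042 ]
RearL [-0.0871 -0.004   0.042 ]
RearR [-0.0871 -0.0621  0.042 ]
humpfront [-0.0354  0.0299  0.058 ]
humprear [-0.075   0.0318  0.056 ]
humpL [-0.0581  0.061   0.056 ]
humpR [-0.058   0.0022  0.056 ]
sillback L [-0.0931  0.0362  0.025 ]
lipL [0.0411 0.0046 0.0435]
wallLtop [0.0397 0.0689 0.034 ]
wallLbot [-0.0955  0.0704  0.034 ]
midtop [0.0372 0.0005 0.034 ]
midbot [-0.0954  0.0019  0.034 ]
contRr [ 0.0049 -0.0548  0.0373] [ 0.005  -0.0542  0.042 ]
contRl [ 0.0045 -0.0114  0.0408] [ 0.005  -0.0111  0.042 ]
contLr [0.0144 0.0137 0.0414] [0.0143 0.0135 0.042 ]
contLl [0.0138 0.0566 0.0415] [0.0142 0.0566 0.042 ]
labL [-0.0178  0.0345  0.0446] [-0.0178  0.0353  0.042 ]
labR [-0.0274 -0.033   0.0401] [-0.027  -0.0326  0.042 ]
----
rear [-0.0189 -0.0319  0.038 ]
rib [ 0.0176 -0.032   0.0445]
contR [ 0.0706 -0.0512  0.038 ]
nose [ 0.0798 -0.0155  0.038 ]
deepcont [0.014  0.0565 0.042 ]
deepcont2 [0.0141 0.0135 0.042 ]
Lnose [0.0234 0.0324 0.042 ]
liptip [0.0411 0.0014 0.0435]
humprear [-0.0741  0.0353  0.056 ]
blockface [0.0822 0.0147 0.045 ]
[-0.06094904 -0.03391153  0.14018276]
```

The slim pack is home: its contacts moved 65.6 mm, putting the nose at about 80 mm. Now the deep pack.

```bash
python3 -m creep '0.006 -0.034 0 0 0 0; 0 -0.034 0 0 0 0; 0 0 0 0 0 0; 0 0 0.02 0 0 0; 0 0 0.03 0 0 0; 0 0 0.02 0 0 0; 0 0 0.004 0 0 0; 0 0 0 0 0 0; 0 0 0 0 0 0'; python3 st.py|tail -1
```

```text
clock: 7.05
eef_pos: [0.4716, 0.1869, 0.0644]
tcp_rot: [-3.113, 0.419, 0.001]
ft_force: [-0.2, 0.2, 0.2]
opening: 0.0185
grip_force: 0.0
local [-0.0551  0.034   0.0644] F [-0.2  0.2  0.2] t 7.05
```

```bash
python3 -m creep '0 0 0.004 0 0 0; 0 0 0.003 0 0 0; 0 0 0.003 0 0 0; 0 0 0.002 0 0 0; 0 0 0.002 0 0 0; 0 0 0 0 0 0; 0 0 0 0 0 0'; python3 st.py|tail -1
```

```text
clock: 7.63
eef_pos: [0.4719, 0.1868, 0.0508]
tcp_rot: [-3.113, 0.419, -0.002]
ft_force: [-1.2, -1.1, 10.2]
opening: 0.0187
grip_force: 5.2
local [-0.0548  0.034   0.0508] F [-1.2 -1.1 10.2] t 7.6333
```

```bash
python3 -m creep '0 0 0.0015 0 0 0; 0 0 0.001 0 0 0; 0 0 0 0 0 0; 0 0 0 0 0 0'; python3 st.py|tail -1
```

```text
clock: 7.97
eef_pos: [0.4719, 0.187, 0.0494]
tcp_rot: [3.113, -0.418, 0.003]
ft_force: [-11.5, -5.2, 38.2]
opening: 0.0187
grip_force: 19.0
local [-0.0549  0.0342  0.0494] F [-11.5  -5.2  38.2] t 7.9667
```

```bash
python3 -m creep '0.002 0 -0.0005 0 0 0; 0.004 0.0002 0 0 0 0; 0.005 0.0002 0 0 0 0; 0.005 0.0002 0 0 0 0; 0.005 0.0002 0 0 0 0; 0.005 0.0002 0 0 0 0; 0.005 0.0002 0 0 0 0; 0.005 0 0 0 0 0; 0.005 0 0 0 0 0; 0.004 0 0 0 0 0; 0 0 0 0 0 0'; python3 st.py|tail -1
```

```text
clock: 8.88
eef_pos: [0.5151, 0.1753, 0.05]
tcp_rot: [-3.112, 0.417, -0.002]
ft_force: [-10.5, 3.3, 32.2]
opening: 0.0187
grip_force: 16.2
local [-0.0101  0.0344  0.05  ] F [-10.5   3.3  32.2] t 8.8833
```

```bash
python3 -m creep '0.004 0 0 0 0 0; 0.004 0 0 0 0 0; 0.003 0 0 0 0 0; 0.002 0 0 0 0 0; 0.002 0 0 0 0 0; 0 0 0 0 0 0'; python3 st.py|tail -1
```

```text
clock: 9.38
eef_pos: [0.5273, 0.1721, 0.0499]
tcp_rot: [-3.113, 0.415, 0.003]
ft_force: [-24.5, 4.5, 43.3]
opening: 0.0189
grip_force: 21.3
local [0.0025 0.0345 0.0499] F [-24.5   4.5  43.3] t 9.3833
```

```bash
python3 -m creep '0.0015 0 0 0 0 0; 0.0015 0 0 0 0 0; 0 0 0 0 0 0'; python3 st.py|tail -1
```

```text
clock: 9.63
eef_pos: [0.5276, 0.1721, 0.0498]
tcp_rot: [-3.114, 0.413, 0.009]
ft_force: [-41.4, 7.3, 55.9]
opening: 0.019
grip_force: 28.2
local [0.0028 0.0346 0.0498] F [-41.4   7.3  55.9] t 9.6333
```

Solid against the stop. Lift and check.

```bash
python3 -m creep '0 0 -0.003 0 0 0; 0 0 -0.003 0 0 0; 0 0 -0.004 0 0 0; -0.004 0 -0.01 0 0 0; -0.01 0 -0.02 0 0 0; -0.03 0.02 -0.035 0 0 0; -0.03 0.02 -0.035 0 0 0;-0.01 0 -0.03 0 0 0;0 0 0 0 0 0; 0 0 0 0 0 0'; python3 st.py|tail -1
python3 - <<'E'
from h import *
import pickle
s=env.read_state();p=vision.camera_params("wrist");im=vision.snapshot("wrist")[:,:,::-1]; pickle.dump((p,s),open("w4.pkl","wb"))
a=cv2.resize(im[0:270,100:320],None,fx=2.2,fy=2.2,interpolation=cv2.INTER_CUBIC)
cv2.imwrite("pics/c4.png",cv2.convertScaleAbs(a,alpha=2,beta=10))
E
```

```text
clock: 10.47
eef_pos: [0.4527, 0.1563, 0.1783]
tcp_rot: [-3.113, 0.419, -0.007]
ft_force: [-0.5, 0.0, 0.6]
opening: 0.0189
grip_force: 0.0
local [-0.0653 -0.0004  0.1783] F [-0.5  0.   0.6] t 10.4667
```

View pics/c4.png

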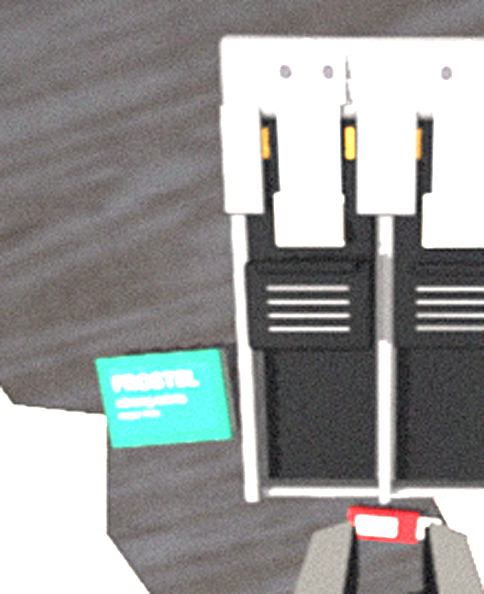

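Both packs show their contacts at the same row (143) under the lips, with the hump rear at row ~350. I'll run a quick number check.

```bash
python3 - <<'E' | tail -4
from m2 import *
p,s=pickle.load(open("w4.pkl","rb"))
W=lambda u,v:((u+.5)/2.2-.5+100,(v+.5)/2.2-.5)
for n,a,z in [("contL",(265,143),.038),("contL2",(350,143),.038),("contR",(419,144),.038),("humprear",(310,349),.052)]: print(n,loc(onz(p,W(*a),z)).round(4))
E
```

```text
contL [0.0708 0.0544 0.038 ]
contL2 [0.0708 0.0167 0.038 ]
contR [ 0.0703 -0.0139  0.038 ]
humprear [-0.0184  0.0357  0.052 ]
```

Both packs' contacts stand at about 70.5 mm, so both are home.

```bash
python3 -c "
from rig import env
print(env.finish_job())"
```

```text
the job is handed in; nothing more can be done
None
```

Both packs are pressed down and slid home under their lips and leaf springs, to within about 1 mm of the back by camera; the job was handed in at about 10.5 s with the arm clear and no small thing touched.

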